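# Point out the short-moulded clip and reject it

### The arm

A 6-joint arm with a two-finger parallel gripper is mounted at the origin on the work surface. World frame = base frame: x ahead of the robot, y to its left, z up, the work surface at z = 0. Lengths are in m, angles in rad, forces in N, time in s.
With the tool pointing down it reaches from about 0.325 to 0.9 m from the base axis. Payload 3.5 kg.
Tool frame: the origin (TCP) lies between the finger pads; the fingertips stand 25 mm ahead of it and the grasp point (between the pads) lies 6 mm ahead of it; z points along the fingers, y is the line along which they close (so a half turn about z gives the same grasp; the last joint's range is limited). The gripper opens to 85 mm and grips with 20 to 120 N. Pads are 22 mm wide; open, the fingers measure 114 mm over their backs; the gripper's body (76 mm by 85 mm) begins 54 mm behind the grasp point. The pads swing forward as they close: fully open they stand 13 mm farther back than shut.
Start: joints at [-0.103, 0.276, -0.026, 1.268, 0, 1.467], TCP at [0.625, -0, 0.256] pointing down, gripper open.
Joint ranges: [-3.12, 3.12], [-0.85, 1.88], [-1.08, 1.24], [-1.95, 2.15], [-1.57, 1.53], [-3.14, 3.14]. Speed limits (rad/s): [2.57, 2.57, 3.14, 3.14, 3.14, 3.14].

### API

Orientations are given as a 3x3 rotation matrix whose columns are the frame's x, y, z axes.
In Python, from bench import sense, snapshot, calibration, hand_in, recognise gives the robot as it stands. The module is installed in compiled form; this text tells all that it offers.
- The arm moves only by the tool drive_tool, never from a script. Its argument "commands" is a list of rows, each an object with "turn": the turn, a rotation vector about the tool's x, y, z as a fraction of full scale, a list of three; "delta_pos": the shift along the tool's x, y, z as a fraction of full scale, a list of three; "grip": the finger opening in mm, from 0 to 85.4. A call has 1 to 10 rows; each row is the pose to reach, as a shift and turn from the pose commanded when the call began, along the tool's axes at that moment; what a row does not reach only later rows make up. Full scale, the value 1, is 300 mm for a shift and 60 degrees for a turn. A row lasts 1/12 s, in which the tool goes at most 41.7 mm and 7.16 degrees, less where a joint would pass 70% of its speed; a pose out of reach is approached as far as the arm can. A call with a number of a shift or a turn outside -1 to 1 is refused whole. A call with a gripper value outside its range is refused whole. The fingers move at their own pace and stop on an object; "grip_force" is the grip in N (left out, the last holds). Time passes only in rows, so rows that repeat a pose let the fingers close. It gives the time, the measured TCP pose, the force, the opening and the grip force at its end, in the units of the state.
- sense(): the state, without advancing time (a new reading comes with each control period).
- snapshot(name): name is "scene" or "side" or "wrist"; returns (picture, depth): 420x560x3 uint8, red, green, blue; 420x560 float32, m along the optical axis (not along the pixel's ray), 0 where there is no reading.
- calibration(name): a dict with "fx", "fy", "cx", "cy" (pixels), "origin" and "attitude" of the camera in the world. Camera axes: x right, y up, looking along -z (the intrinsics and any distortion apply to the point x, -y, -z); pixel columns grow to the right and rows downward; lengths in m; the calibration is good to about 2 mm. The wrist camera is an equidistant fisheye: a pixel r from the principal point sees the ray r / f radians off the axis. A picture is of the moment at which its call begins: read the wrist's pose just before it. calibration takes no time and is no camera call; for the wrist camera it gives the pose at the moment of the call.
- hand_in(): hands the job in; it is judged then, once.
Trained networks look in the newest picture that a camera, given by its name, has taken for a name from the list of things; names that differ only in an ending like _2 or _b are one class to them, and where a whole thing is asked for, a point or a joint stands for the part that bears it (a point fixed in the world has none). Each returns a list of dicts, best first, with "p" (0 to 1); they miss things now and then, are a little off and sometimes report something else, mostly with a low value. They report only what shows in the picture. A call takes as long as a camera call. They do not tell look-alikes from the thing itself.
- recognise(camera, target): "pixel" ([column, row] in pixels, amid what is visible of it).
The state is a dict: "time": time; "joint_positions": joint angles; "joint_vel": joint speeds; "tau": joint torques, N m; "ee_pos": TCP position; "ee_rot": TCP orientation; "ft_force": force on the tool from outside, world axes, zero at the start; "wrist_torque": the same for the moment, N m; "width": opening from 0.0 (shut) to 1.0 (fully open); "gripper_force": force on a finger pad.
Only numpy, scipy, OpenCV 4.12 (cv2) and the standard library are available. Lean on these libraries where they do the work, as an engineer would, in place of code of your own. Each camera call takes 0.05 s, during which the arm holds its last target. There are 200 camera calls.

### The job

One of the six clips in the carton is short-moulded: it is lower than the others and has no crossbar. Point it out to the bench camera by holding the fingertips straight above its top, two or three centimetres clear and touching none of the clips, for two seconds; do not point at a good clip, and pass well above them on the way. Then press the larger of the two push buttons (reject) all the way down, let it come up again and draw clear. Leave the small button alone, lift nothing, and leave the clips and the other things on the bench as they are.

Things in the scene. Friction and masses are not known exactly. Their poses are not given: they have to be found in the camera images.
- carton: open cardboard carton fixed to the bench, 174 x 258 x 35 mm high (own x, y, z), walls and dividers 4 mm, divided into 2 (along its x) by 3 (along its y) cells about 81 mm square; one clip stands in each cell. Origin at the centre of its underside
- short_clip: the faulty (short-moulded) black plastic clip, loose, standing upright in one of the six cells: round foot 34 mm across and 6 mm thick, round stem 16 mm thick, total height 42 mm, and NO crossbar on top. Origin at the centre of its underside, z up
- short_clip_top (a point): centre of the short clip's flat top, 42 mm above its underside (about 47 mm above the bench)
- good_clip1: a good black plastic clip, loose, standing upright in a cell, any yaw: same foot and stem as the short one, but 62 mm high with a crossbar 58 (own x) x 14 x 10 mm across its top, T-shaped. Origin at the centre of its underside, z up
- good_clip2: a good black plastic clip, loose, standing upright in a cell, any yaw: same foot and stem as the short one, but 62 mm high with a crossbar 58 (own x) x 14 x 10 mm across its top, T-shaped. Origin at the centre of its underside, z up
- good_clip3: a good black plastic clip, loose, standing upright in a cell, any yaw: same foot and stem as the short one, but 62 mm high with a crossbar 58 (own x) x 14 x 10 mm across its top, T-shaped. Origin at the centre of its underside, z up
- good_clip4: a good black plastic clip, loose, standing upright in a cell, any yaw: same foot and stem as the short one, but 62 mm high with a crossbar 58 (own x) x 14 x 10 mm across its top, T-shaped. Origin at the centre of its underside, z up
- good_clip5: a good black plastic clip, loose, standing upright in a cell, any yaw: same foot and stem as the short one, but 62 mm high with a crossbar 58 (own x) x 14 x 10 mm across its top, T-shaped. Origin at the centre of its underside, z up
- big_button_top (a point): centre of the top of the large push button (44 mm across, grey, round), on a fixed grey box 76 x 76 x 45 mm with a black collar; it points straight up. This is the reject button; its box may stand nearer or farther than the other one
- big_button (a joint): how far the large button is pressed: 0 up, 0.006 m fully down; springs back by itself, needs 5 N to be fully down
- small_button_top (a point): centre of the top of the small push button (20 mm across), on an identical grey box; points straight up. This is the accept button
- small_button (a joint): how far the small button is pressed: 0 up, 0.006 m fully down; springs back, 5 N
- bottle: white plastic bottle with a grey cap, 60 mm across, 150 mm high, standing loose on the bench to the left of the carton. Origin at the centre of its underside
- tape_roll: roll of clear tape, 100 mm across, 48 mm high, lying flat on the bench beyond the carton. Origin at the centre of its underside
- screwdriver: screwdriver lying on the bench to the right of the button boxes. Its x axis runs along the shaft
There are look-alikes about, which are no part of the job. Leave any blue or purple look-alike of the good_clip2 alone. Leave any turquoise look-alike of the good_clip1 alone.

How it is judged:
By the outcome, as a careful person would: the job done as asked, in the order asked, and still so for the second after the job is handed in, with the robot touching nothing.
It also fails if it takes over 48 s, if anything falls off the work surface, if the arm or the gripper's body presses on something with over 40 N, if the wrist force passes 120 N, or if a joint passes its speed limit or range.

## Working session

There is one attempt and no reset: what is moved stays moved. The work goes in short steps, Python scripts to look and compute and a tool call to move; the robot and the scene stay as the last step left them, time stands still between calls to the robot, and variables do not carry over. Pictures are saved under pics/ and viewed, at most 10 in all, crops included, and the job is handed in when it is done.

Besides the shell and the picture viewer there is one more tool, called after "Call:" as a command line: name --argument value ..., lists and objects as JSON in quotes. drive_tool: Moves the arm, as the interface text tells. Shift numbers are shares of 300 mm and turn numbers shares of 60 degrees, none past 1 either way. Its arguments: {"type":"object","properties":{"commands":{"type":"array","items":{"type":"object","properties":{"turn":{"type":"array","items":{"type":"number"}},"delta_pos":{"type":"array","items":{"type":"number"}},"grip":{"type":"number"}}}},"grip_force":{"type":"number"}},"required":["commands"]}

```bash
mkdir -p pics; cat > h.py <<'E'
import numpy as np, cv2
from bench import sense, snapshot, calibration, hand_in, recognise
def world(cal,u,v,d):
    p=np.array([(u-cal["cx"])/cal["fx"]*d,-(v-cal["cy"])/cal["fy"]*d,-d])
    return np.array(cal["origin"])+np.array(cal["attitude"])@p
def cloud(cal,D):
    v,u=np.mgrid[:D.shape[0],:D.shape[1]]
    p=np.stack([(u-cal["cx"])/cal["fx"]*D,-(v-cal["cy"])/cal["fy"]*D,-D],-1)
    return np.array(cal["origin"])+p@np.array(cal["attitude"]).T
E
python3 - <<'E'
from h import *
for n in("scene","side"):
    im,D=snapshot(n); cv2.imwrite(f"pics/{n}0.png",im[...,::-1]); np.save(n,D)
    c=calibration(n); print(n,{k:np.round(x,3).tolist() for k,x in c.items()})
    for t in("short_clip","good_clip1","big_button_top","small_button_top","bottle","tape_roll"):
        for r in recognise(n,t)[:7]:
            u,v=r["pixel"];d=D[int(v),int(u)]
            print(t,round(r["p"],2),np.round([u,v]),np.round(world(c,u,v,d),3) if d else None)
s=sense();print(s["time"],s["ee_pos"],np.round(s["ee_rot"],3).tolist(),s["width"])
E
```

```text
scene {'fx': 436.709, 'fy': 436.709, 'cx': 280.515, 'cy': 203.833, 'origin': [1.217, 0.174, 1.014], 'attitude': [[-0.278, -0.789, 0.548], [0.961, -0.232, 0.153], [0.006, 0.569, 0.822]]}
short_clip 0.66 [306. 202.] [0.529 0.057 0.02 ]
good_clip1 0.77 [339. 154.] [0.313 0.106 0.   ]
good_clip1 0.77 [378. 164.] [0.36  0.223 0.049]
good_clip1 0.65 [376. 287.] [0.738 0.279 0.041]
good_clip1 0.57 [373. 226.] [0.575 0.243 0.053]
good_clip1 0.53 [306. 220.] [0.615 0.075 0.066]
good_clip1 0.51 [337. 196.] [0.517 0.136 0.065]
good_clip1 0.46 [426. 206.] [0.48  0.368 0.062]
big_button_top 0.66 [192. 192.] [ 0.615 -0.241  0.064]
small_button_top 0.68 [334. 216.] [0.548 0.139 0.015]
small_button_top 0.49 [307. 223.] [0.605 0.077 0.037]
bottle 0.95 [447. 235.] [0.582 0.417 0.101]
tape_roll 0.98 [258. 268.] [ 0.757 -0.01   0.019]
side {'fx': 521.284, 'fy': 521.284, 'cx': 282.49, 'cy': 213.217, 'origin': [0.307, 0.745, 0.954], 'attitude': [[-0.938, 0.261, -0.228], [-0.347, -0.691, 0.634], [0.008, 0.674, 0.739]]}
short_clip 0.46 [295. 256.] [0.522 0.065 0.03 ]
good_clip1 0.85 [289. 318.] [0.475 0.235 0.062]
good_clip1 0.85 [253. 284.] [0.57  0.188 0.063]
good_clip1 0.8 [350. 343.] [0.348 0.245 0.061]
good_clip1 0.66 [369. 293.] [0.342 0.122 0.06 ]
good_clip1 0.65 [163. 306.] [0.726 0.289 0.044]
good_clip1 0.57 [244. 316.] [0.562 0.254 0.046]
good_clip1 0.57 [263. 252.] [0.59  0.085 0.039]
big_button_top 0.55 [303. 154.] [ 0.605 -0.233  0.063]
small_button_top 0.62 [350. 168.] [ 0.477 -0.22   0.067]
bottle 0.74 [205. 390.] [0.55  0.442 0.109]
bottle 0.69 [298. 256.] [0.515 0.06  0.027]
tape_roll 0.98 [200. 215.] [0.789 0.005 0.002]
0.7 [ 6.25006454e-01 -2.47554542e-05  2.56358267e-01] [[-0.0, 1.0, 0.0], [1.0, 0.0, -0.0], [-0.0, 0.0, -1.0]] 1.0012359593264282
```

View pics/scene0.png

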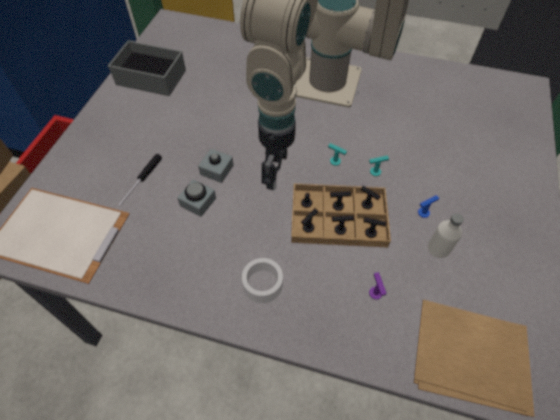

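View pics/side0.png

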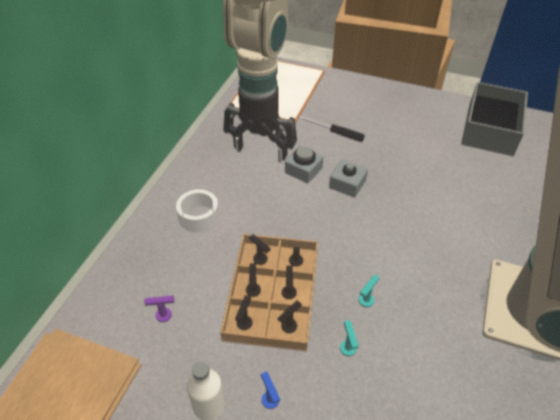

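The scene view shows the short clip, with no crossbar, at about (307,198). The side view has it at (296,257), in the cell nearest the robot and the buttons. The large button is at scene (196,189) and side (305,155), and the small one is at scene (214,160). Next I'll refine their tops from depth in both views.

```bash
python3 - <<'E'
from h import *
for n in("scene","side"):
    im,D=snapshot(n); c=calibration(n); P=cloud(c,D); dark=im.max(-1)<75
    def rep(t,xy,r,zl,zh):
        m=(D>0)&(np.hypot(P[...,0]-xy[0],P[...,1]-xy[1])<r)&(P[...,2]>zl)&(P[...,2]<zh)
        q=P[m]; print(n,t,len(q))
        if len(q): print("  mid",np.round((q.min(0)+q.max(0))/2,3),"mean",np.round(q.mean(0),3),"min",np.round(q.min(0),3),"max",np.round(q.max(0),3))
    rep("shorttop",(.525,.062),.025,.042,.06)
    rep("shortstem",(.525,.062),.025,.036,.06)
    rep("big",(.607,-.235),.035,.059,.09); rep("big hi",(.607,-.235),.035,.064,.09)
    rep("small",(.48,-.22),.04,.05,.09)
    big=cv2.resize(im[150:300,230:430] if n=="scene" else im[120:370,190:390],None,fx=3 if n=="scene" else 2.4,fy=3 if n=="scene" else 2.4,interpolation=2)
    cv2.imwrite(f"pics/{n}1.png",big[...,::-1])
    ax=np.linalg.inv(np.array(c["attitude"]))
    # ray at top plane
    for t,z,px in (("short top",.047,(307,193) if n=="scene" else (296.5,246)),):
        d=np.array(c["attitude"])@np.array([(px[0]-c["cx"])/c["fx"],-(px[1]-c["cy"])/c["fy"],-1]);o=np.array(c["origin"])
        print(t,np.round(o+d*(z-o[2])/d[2],3))
im,D=snapshot("wrist");cv2.imwrite("pics/wrist0.png",im[...,::-1]);c=calibration("wrist");print({k:np.round(x,3).tolist() for k,x in c.items()})
E
```

```text
scene shorttop 26
  mid [0.521 0.055 0.046] mean [0.522 0.055 0.046] min [0.513 0.048 0.042] max [0.529 0.061 0.049]
scene shortstem 35
  mid [0.522 0.054 0.043] mean [0.523 0.055 0.044] min [0.513 0.047 0.037] max [0.531 0.062 0.049]
scene big 237
  mid [ 0.604 -0.239  0.066] mean [ 0.606 -0.237  0.066] min [ 0.574 -0.267  0.059] max [ 0.633 -0.211  0.072]
scene big hi 170
  mid [ 0.603 -0.239  0.068] mean [ 0.604 -0.239  0.068] min [ 0.582 -0.261  0.064] max [ 0.624 -0.218  0.072]
scene small 124
  mid [ 0.484 -0.226  0.061] mean [ 0.484 -0.228  0.06 ] min [ 0.449 -0.252  0.05 ] max [ 0.518 -0.199  0.071]
short top [0.517 0.054 0.047]
side shorttop 36
  mid [0.522 0.059 0.046] mean [0.521 0.059 0.046] min [0.514 0.05  0.042] max [0.529 0.068 0.05 ]
side shortstem 48
  mid [0.521 0.059 0.043] mean [0.521 0.06  0.044] min [0.514 0.05  0.037] max [0.529 0.068 0.05 ]
side big 185
  mid [ 0.603 -0.235  0.065] mean [ 0.602 -0.233  0.066] min [ 0.577 -0.259  0.059] max [ 0.63  -0.21   0.072]
side big hi 140
  mid [ 0.603 -0.235  0.068] mean [ 0.602 -0.234  0.067] min [ 0.582 -0.257  0.064] max [ 0.624 -0.213  0.072]
side small 133
  mid [ 0.484 -0.22   0.06 ] mean [ 0.479 -0.221  0.059] min [ 0.461 -0.243  0.05 ] max [ 0.507 -0.196  0.07 ]
short top [0.524 0.049 0.047]
{'fx': 325.192, 'fy': 325.192, 'cx': 279.471, 'cy': 205.2, 'origin': [0.625, 0.07, 0.375], 'attitude': [[1.0, 0.0, 0.0], [-0.0, 0.962, 0.273], [0.0, -0.273, 0.962]]}
```

View pics/scene1.png

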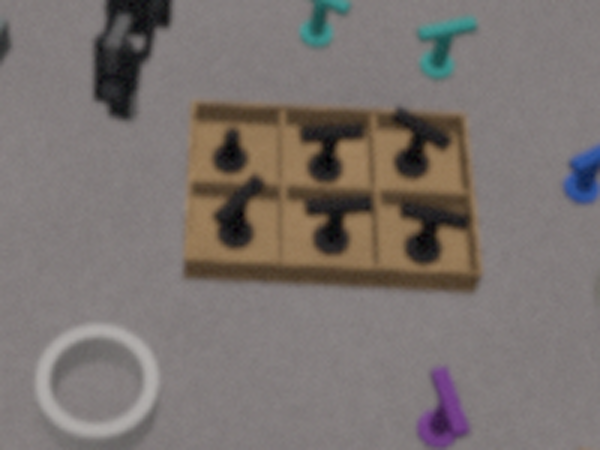

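View pics/side1.png

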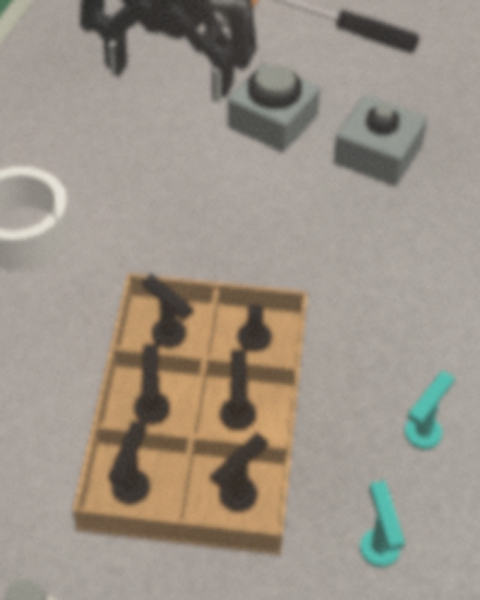

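Both views agree: the short clip's top is at about (0.522, 0.057, 0.047) and the big button's top at about (0.603, -0.237, 0.070). I'll move high over the short clip with the fingers shut.

Call:
drive_tool --commands '[{"delta_pos":[0.06,-0.11,0],"turn":[0,0,0],"grip":0},{"delta_pos":[0.12,-0.22,0],"turn":[0,0,0],"grip":0},{"delta_pos":[0.19,-0.343,0],"turn":[0,0,0],"grip":0},{"delta_pos":[0.19,-0.343,0],"turn":[0,0,0],"grip":0},{"delta_pos":[0.19,-0.343,0.1],"turn":[0,0,0],"grip":0},{"delta_pos":[0.19,-0.343,0.2],"turn":[0,0,0],"grip":0},{"delta_pos":[0.19,-0.343,0.3],"turn":[0,0,0],"grip":0},{"delta_pos":[0.19,-0.343,0.3],"turn":[0,0,0],"grip":0},{"delta_pos":[0.19,-0.343,0.3],"turn":[0,0,0],"grip":0}]'

```text
time: 1.6
ee_pos: [0.5205, 0.057, 0.1651]
ee_rot: [[-0.0, 1.0, -0.004], [1.0, 0.0, 0.0], [0.0, -0.004, -1.0]]
ft_force: [0.6, -0.3, 0.6]
width: 0.001
gripper_force: 0.0
```

```bash
cat > w.py <<'E'
from h import *
import sys
def wcloud(c,D):
    v,u=np.mgrid[:D.shape[0],:D.shape[1]]
    a=(u-c["cx"])/c["fx"];b=(v-c["cy"])/c["fy"];r=np.hypot(a,b)+1e-9
    x=np.tan(r)*a/r;y=np.tan(r)*b/r
    return np.array(c["origin"])+np.stack([x*D,-y*D,-D],-1)@np.array(c["attitude"]).T
def rep(P,D,t,xy,r,zl,zh):
    m=(D>0)&(np.hypot(P[...,0]-xy[0],P[...,1]-xy[1])<r)&(P[...,2]>zl)&(P[...,2]<zh)
    q=P[m]; print(t,len(q))
    if len(q): print("  mid",np.round((q.min(0)+q.max(0))/2,4),"min",np.round(q.min(0),3),"max",np.round(q.max(0),3))
s=sense();print(s["time"],np.round(s["ee_pos"],4),s["width"],np.round(s["ft_force"],2))
c=calibration("wrist");im,D=snapshot("wrist");P=wcloud(c,D)
cv2.imwrite(f"pics/{sys.argv[1]}.png",im[...,::-1])
E
python3 - w1 <<'E'
from w import *
rep(P,D,"short",(.522,.057),.03,.041,.056)
im,D=snapshot("side");P=cloud(calibration("side"),D)
rep(P,D,"fingers",(.522,.057),.03,.085,.155)
cv2.imwrite("pics/w1s.png",im[...,::-1])
E
```

```text
1.6 [0.5205 0.057  0.1651] 0.000566170138290099 [ 0.62 -0.34  0.63]
short 345
  mid [0.5213 0.0574 0.0451] min [0.514 0.05  0.041] max [0.529 0.065 0.049]
fingers 35
  mid [0.5227 0.0634 0.1488] min [0.51  0.057 0.143] max [0.536 0.07  0.155]
```

View pics/w1.png

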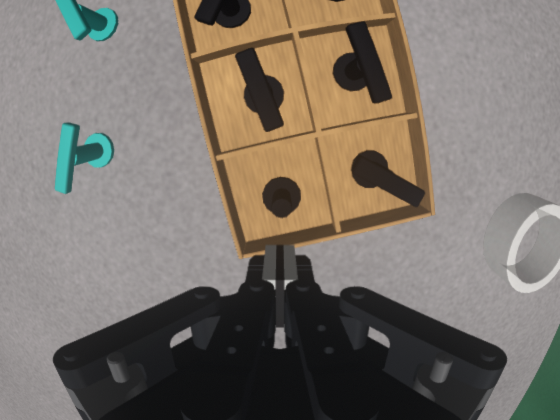

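The wrist view shows the short clip, a stem with no bar, at (281,197), which puts its top at (0.521, 0.057, 0.048). It's right under the tool. I'll lower to about 24 mm of clearance and hold.

Call:
drive_tool --commands '[{"delta_pos":[0,0,0.08],"turn":[0,0,0],"grip":0},{"delta_pos":[0,0,0.16],"turn":[0,0,0],"grip":0},{"delta_pos":[0,0,0.23],"turn":[0,0,0],"grip":0},{"delta_pos":[0,0,0.23],"turn":[0,0,0],"grip":0},{"delta_pos":[0,0,0.23],"turn":[0,0,0],"grip":0}]'

```text
time: 2.12
ee_pos: [0.5228, 0.0569, 0.0984]
ee_rot: [[0.0, 1.0, 0.001], [1.0, -0.0, -0.0], [-0.0, 0.001, -1.0]]
ft_force: [0.4, 0.1, 1.0]
width: 0.001
gripper_force: 0.0
```

```bash
python3 - w2 <<'E'
from w import *
rep(P,D,"short",(.522,.057),.03,.041,.056)
im,D=snapshot("side");P=cloud(calibration("side"),D)
rep(P,D,"fingers",(.522,.057),.03,.06,.09);rep(P,D,"short",(.522,.057),.03,.041,.056)
cv2.imwrite("pics/w2s.png",cv2.resize(im[150:330,180:400],None,fx=3,fy=3)[...,::-1])
E
```

```text
2.1167 [0.5228 0.0569 0.0984] 0.0012410728844917942 [0.44 0.08 1.03]
short 453
  mid [0.5214 0.0598 0.0448] min [0.514 0.054 0.041] max [0.529 0.065 0.048]
fingers 44
  mid [0.5237 0.0626 0.0831] min [0.511 0.056 0.076] max [0.536 0.069 0.09 ]
short 39
  mid [0.5209 0.0579 0.0455] min [0.514 0.049 0.041] max [0.528 0.067 0.05 ]
```

View pics/w2s.png

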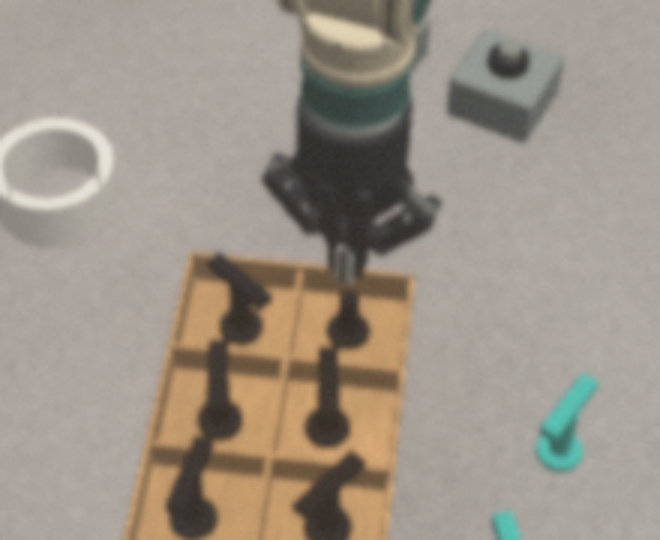

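The fingertips are just above the short clip's stem (side view crop, (345,280)) with about 25 mm of clearance. I'll hold for more than 2 s.

Call:
drive_tool --commands '[{"delta_pos":[0,0,0],"turn":[0,0,0],"grip":0},{"delta_pos":[0,0,0],"turn":[0,0,0],"grip":0},{"delta_pos":[0,0,0],"turn":[0,0,0],"grip":0},{"delta_pos":[0,0,0],"turn":[0,0,0],"grip":0},{"delta_pos":[0,0,0],"turn":[0,0,0],"grip":0},{"delta_pos":[0,0,0],"turn":[0,0,0],"grip":0},{"delta_pos":[0,0,0],"turn":[0,0,0],"grip":0},{"delta_pos":[0,0,0],"turn":[0,0,0],"grip":0},{"delta_pos":[0,0,0],"turn":[0,0,0],"grip":0},{"delta_pos":[0,0,0],"turn":[0,0,0],"grip":0}]'

```text
time: 3.05
ee_pos: [0.522, 0.057, 0.0972]
ee_rot: [[0.0, 1.0, -0.0], [1.0, -0.0, 0.0], [0.0, -0.0, -1.0]]
ft_force: [-0.1, -0.5, -0.2]
width: 0.003
gripper_force: 0.0
```

Call:
drive_tool --commands '[{"delta_pos":[0,0,0],"turn":[0,0,0],"grip":0},{"delta_pos":[0,0,0],"turn":[0,0,0],"grip":0},{"delta_pos":[0,0,0],"turn":[0,0,0],"grip":0},{"delta_pos":[0,0,0],"turn":[0,0,0],"grip":0},{"delta_pos":[0,0,0],"turn":[0,0,0],"grip":0},{"delta_pos":[0,0,0],"turn":[0,0,0],"grip":0},{"delta_pos":[0,0,0],"turn":[0,0,0],"grip":0},{"delta_pos":[0,0,0],"turn":[0,0,0],"grip":0},{"delta_pos":[0,0,0],"turn":[0,0,0],"grip":0},{"delta_pos":[0,0,0],"turn":[0,0,0],"grip":0}]'

```text
time: 3.88
ee_pos: [0.5221, 0.057, 0.0973]
ee_rot: [[0.0, 1.0, -0.0], [1.0, -0.0, 0.0], [0.0, -0.0, -1.0]]
ft_force: [-0.7, -0.9, 0.5]
width: -0.004
gripper_force: 0.0
```

Call:
drive_tool --commands '[{"delta_pos":[0,0,0],"turn":[0,0,0],"grip":0},{"delta_pos":[0,0,0],"turn":[0,0,0],"grip":0},{"delta_pos":[0,0,0],"turn":[0,0,0],"grip":0},{"delta_pos":[0,0,0],"turn":[0,0,0],"grip":0},{"delta_pos":[0,0,0],"turn":[0,0,0],"grip":0},{"delta_pos":[0,0,0],"turn":[0,0,0],"grip":0},{"delta_pos":[0,0,0],"turn":[0,0,0],"grip":0},{"delta_pos":[0,0,0],"turn":[0,0,0],"grip":0},{"delta_pos":[0,0,0],"turn":[0,0,0],"grip":0},{"delta_pos":[0,0,0],"turn":[0,0,0],"grip":0}]'

```text
time: 4.72
ee_pos: [0.5221, 0.057, 0.0973]
ee_rot: [[0.0, 1.0, 0.0], [1.0, -0.0, -0.0], [-0.0, 0.0, -1.0]]
ft_force: [-1.3, -0.5, -0.6]
width: -0.001
gripper_force: 0.0
```

The hold is done. Now I'll rise straight up, then go across to the big button at height.

Call:
drive_tool --commands '[{"delta_pos":[0,0,-0.12],"turn":[0,0,0],"grip":0},{"delta_pos":[0,0,-0.24],"turn":[0,0,0],"grip":0},{"delta_pos":[0,0,-0.36],"turn":[0,0,0],"grip":0},{"delta_pos":[-0.15,0.04,-0.4],"turn":[0,0,0],"grip":0},{"delta_pos":[-0.3,0.08,-0.4],"turn":[0,0,0],"grip":0},{"delta_pos":[-0.45,0.12,-0.4],"turn":[0,0,0],"grip":0},{"delta_pos":[-0.6,0.16,-0.4],"turn":[0,0,0],"grip":0},{"delta_pos":[-0.75,0.2,-0.4],"turn":[0,0,0],"grip":0},{"delta_pos":[-0.9,0.24,-0.4],"turn":[0,0,0],"grip":0},{"delta_pos":[-0.98,0.27,-0.4],"turn":[0,0,0],"grip":0}]'

```text
time: 5.55
ee_pos: [0.5986, -0.2251, 0.2173]
ee_rot: [[0.0, 1.0, -0.0], [1.0, -0.0, 0.0], [0.0, -0.0, -1.0]]
ft_force: [0.3, -0.7, -0.3]
width: 0.0
gripper_force: 0.0
```

Call:
drive_tool --commands '[{"delta_pos":[0,0,0.1],"turn":[0,0,0],"grip":0},{"delta_pos":[0,0,0.2],"turn":[0,0,0],"grip":0},{"delta_pos":[0,0,0.2],"turn":[0,0,0],"grip":0},{"delta_pos":[0,0,0.2],"turn":[0,0,0],"grip":0}]'

```text
time: 5.88
ee_pos: [0.5967, -0.2222, 0.1551]
ee_rot: [[0.0, 1.0, -0.005], [1.0, -0.0, 0.003], [0.003, -0.005, -1.0]]
ft_force: [0.7, 1.1, 0.6]
width: 0.0
gripper_force: 0.0
```

```bash
python3 - w3 <<'E'
from w import *
rep(P,D,"big",(.603,-.237),.04,.065,.08)
rep(P,D,"collar+",(.603,-.237),.04,.05,.08)
for n in("scene","side"):
    im,D=snapshot(n);P=cloud(calibration(n),D)
    rep(P,D,n+" fingers",(.603,-.237),.03,.09,.15)
    rep(P,D,n+" big",(.603,-.237),.035,.065,.08)
    rep(P,D,n+" short",(.522,.057),.03,.041,.056)
E
```

```text
5.8833 [ 0.5967 -0.2222  0.1551] 0.00015389953292535175 [0.72 1.11 0.59]
big 2017
  mid [ 0.6029 -0.2333  0.0674] min [ 0.582 -0.251  0.065] max [ 0.624 -0.216  0.07 ]
collar+ 3976
  mid [ 0.6025 -0.234   0.0599] min [ 0.573 -0.261  0.05 ] max [ 0.632 -0.207  0.07 ]
scene fingers 25
  mid [ 0.5982 -0.2207  0.1422] min [ 0.585 -0.229  0.135] max [ 0.612 -0.213  0.149]
scene big 161
  mid [ 0.6025 -0.2395  0.0694] min [ 0.581 -0.261  0.065] max [ 0.624 -0.218  0.074]
scene short 27
  mid [0.519  0.055  0.0463] min [0.51  0.048 0.042] max [0.528 0.062 0.051]
side fingers 42
  mid [ 0.5993 -0.2162  0.1422] min [ 0.587 -0.224  0.135] max [ 0.612 -0.209  0.149]
side big 122
  mid [ 0.6029 -0.2346  0.0683] min [ 0.582 -0.257  0.065] max [ 0.624 -0.213  0.071]
side short 37
  mid [0.5211 0.058  0.0459] min [0.514 0.049 0.042] max [0.528 0.067 0.05 ]
```

View pics/w3.png

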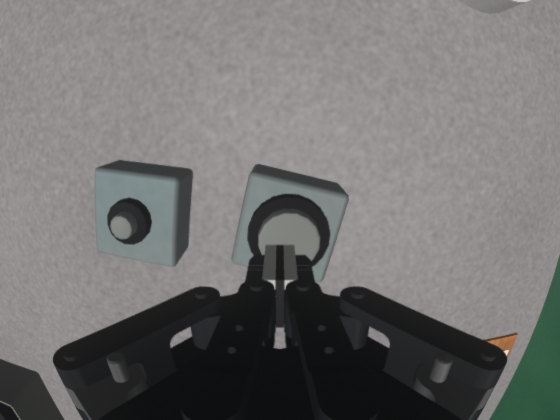

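The wrist view shows the big grey button at (289,237), its centre at (0.603, -0.236) and top at about 0.069. The fingertips are about 14 mm short of the centre, so I'll correct that and approach to just above.

Call:
drive_tool --commands '[{"delta_pos":[-0.045,0.02,0],"turn":[0,0,0],"grip":0},{"delta_pos":[-0.045,0.02,0.08],"turn":[0,0,0],"grip":0},{"delta_pos":[-0.045,0.02,0.17],"turn":[0,0,0],"grip":0},{"delta_pos":[-0.045,0.02,0.17],"turn":[0,0,0],"grip":0},{"delta_pos":[-0.045,0.02,0.17],"turn":[0,0,0],"grip":0},{"delta_pos":[-0.045,0.02,0.17],"turn":[0,0,0],"grip":0}]'

```text
time: 6.53
ee_pos: [0.6058, -0.2366, 0.1085]
ee_rot: [[-0.001, 1.0, 0.003], [1.0, 0.001, -0.001], [-0.001, 0.003, -1.0]]
ft_force: [0.1, -0.1, 0.1]
width: -0.001
gripper_force: 0.0
```

Call:
drive_tool --commands '[{"delta_pos":[0,0,0.01],"turn":[0,0,0],"grip":0},{"delta_pos":[0,0,0.02],"turn":[0,0,0],"grip":0},{"delta_pos":[0,0,0.03],"turn":[0,0,0],"grip":0},{"delta_pos":[0,0,0.035],"turn":[0,0,0],"grip":0},{"delta_pos":[0,0,0.04],"turn":[0,0,0],"grip":0},{"delta_pos":[0,0,0.04],"turn":[0,0,0],"grip":0},{"delta_pos":[0,0,0.04],"turn":[0,0,0],"grip":0},{"delta_pos":[0,0,0.04],"turn":[0,0,0],"grip":0}]'

```text
time: 7.2
ee_pos: [0.6047, -0.2365, 0.0943]
ee_rot: [[0.0, 1.0, -0.0], [1.0, -0.0, 0.0], [0.0, -0.0, -1.0]]
ft_force: [-0.1, -0.1, 0.2]
width: 0.0
gripper_force: 0.0
```

Call:
drive_tool --commands '[{"delta_pos":[0,0,0.006],"turn":[0,0,0],"grip":0},{"delta_pos":[0,0,0.012],"turn":[0,0,0],"grip":0},{"delta_pos":[0,0,0.018],"turn":[0,0,0],"grip":0},{"delta_pos":[0,0,0.018],"turn":[0,0,0],"grip":0},{"delta_pos":[0,0,0.018],"turn":[0,0,0],"grip":0}]'

```text
time: 7.62
ee_pos: [0.605, -0.2367, 0.0893]
ee_rot: [[0.0, 1.0, 0.001], [1.0, -0.0, -0.0], [-0.0, 0.001, -1.0]]
ft_force: [-0.4, 0.1, 3.6]
width: -0.002
gripper_force: 1.5
```

Call:
drive_tool --commands '[{"delta_pos":[0,0,0.005],"turn":[0,0,0],"grip":0},{"delta_pos":[0,0,0.008],"turn":[0,0,0],"grip":0},{"delta_pos":[0,0,0.01],"turn":[0,0,0],"grip":0},{"delta_pos":[0,0,0.01],"turn":[0,0,0],"grip":0},{"delta_pos":[0,0,0.01],"turn":[0,0,0],"grip":0}]'

```text
time: 8.03
ee_pos: [0.605, -0.2367, 0.0863]
ee_rot: [[-0.0, 1.0, 0.001], [1.0, 0.0, -0.0], [-0.0, 0.001, -1.0]]
ft_force: [0.0, -0.6, 4.6]
width: 0.001
gripper_force: 2.3
```

Call:
drive_tool --commands '[{"delta_pos":[0,0,0.003],"turn":[0,0,0],"grip":0},{"delta_pos":[0,0,0.005],"turn":[0,0,0],"grip":0},{"delta_pos":[0,0,0.005],"turn":[0,0,0],"grip":0},{"delta_pos":[0,0,0.005],"turn":[0,0,0],"grip":0}]'

```text
time: 8.37
ee_pos: [0.6051, -0.2367, 0.086]
ee_rot: [[-0.0, 1.0, 0.001], [1.0, 0.0, -0.001], [-0.001, 0.001, -1.0]]
ft_force: [-2.9, 0.8, 11.1]
width: 0.001
gripper_force: 5.3
```

The button is at its stop: 11 N and no further travel. Now I'll let it up and draw clear.

Call:
drive_tool --commands '[{"delta_pos":[0,0,0],"turn":[0,0,0],"grip":0},{"delta_pos":[0,0,-0.015],"turn":[0,0,0],"grip":0},{"delta_pos":[0,0,-0.035],"turn":[0,0,0],"grip":0},{"delta_pos":[0,0,-0.1],"turn":[0,0,0],"grip":0},{"delta_pos":[0,0,-0.2],"turn":[0,0,0],"grip":0},{"delta_pos":[0,0,-0.3],"turn":[0,0,0],"grip":0},{"delta_pos":[0,0,-0.4],"turn":[0,0,0],"grip":0},{"delta_pos":[0,0,-0.4],"turn":[0,0,0],"grip":0},{"delta_pos":[0,0,-0.4],"turn":[0,0,0],"grip":0},{"delta_pos":[0,0,-0.4],"turn":[0,0,0],"grip":0}]'

```text
time: 9.2
ee_pos: [0.6039, -0.2361, 0.2034]
ee_rot: [[-0.0, 1.0, -0.002], [1.0, 0.0, 0.001], [0.001, -0.002, -1.0]]
ft_force: [0.7, 0.1, 0.5]
width: 0.002
gripper_force: 0.0
```

```bash
python3 - w4 <<'E'
from w import *
rep(P,D,"big",(.603,-.237),.04,.058,.08)
im,D=snapshot("side");cv2.imwrite("pics/s4.png",im[...,::-1])
P=cloud(calibration("side"),D)
rep(P,D,"side big",(.603,-.237),.035,.065,.08);rep(P,D,"short",(.522,.057),.03,.041,.056)
E
```

```text
9.2 [ 0.6039 -0.2361  0.2034] 0.001548631910154149 [0.75 0.1  0.46]
big 2817
  mid [ 0.603  -0.237   0.0641] min [ 0.574 -0.266  0.058] max [ 0.632 -0.208  0.07 ]
side big 122
  mid [ 0.6018 -0.2345  0.0688] min [ 0.581 -0.256  0.065] max [ 0.623 -0.213  0.073]
short 38
  mid [0.521  0.0586 0.0452] min [0.514 0.051 0.041] max [0.528 0.066 0.049]
```

View pics/s4.png

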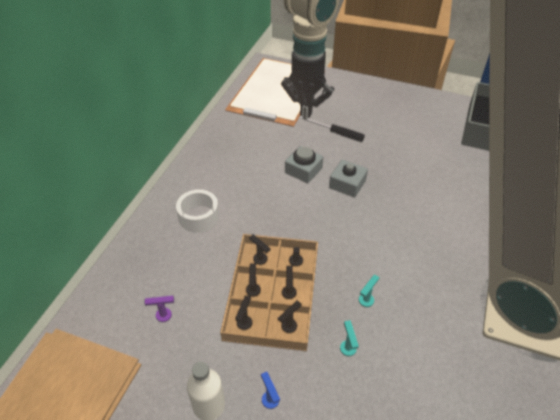

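The button at (304,155) is up again, the tool is clear above it, and all the clips and other things are where they were. Handing in.

```bash
python3 -c "from bench import hand_in; print(hand_in())"
```

```text
the job is handed in; nothing more can be done
None
```

I held the fingertips about 25 mm above the short clip for over 2.5 s, pressed the large reject button to its stop (11 N), let it spring back, drew clear and handed in at about 9 s, with the clips and everything else left in place.

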